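# Shut the pastry case's high sash with the hook pole

## Task

Shut the pastry case on the coffee counter: take the hook pole from its rest, bring its hook down into the brass ring on the raised clear sash, and with the hook in the ring draw the sash down gently until it is fully shut. Then unhook, leaving the sash shut, and lay the pole back in both forks of its rest with its hook hanging down. Only the pole may touch the case, not the arm or gripper, and leave the other things on the counter alone.

Things in the scene. Friction and masses are not known exactly. Their poses are not given: they have to be found in the camera images.
- case: pastry case, fixed: black plinth 280 (x) x 400 (y) mm and 84 high, aluminium frame to 512 mm, clear ends, sloped clear glass on its far (+x) side, cookies and muffins inside. Origin: middle of the lower edge of its near side; x points away from the robot, from the sash into the case; z up. The sash runs in upright channels near the robot, its outer face at x = 3 mm; a fixed clear pane is behind it when raised.
- sash_panel (a joint): height of the sash above its shut position, m: 0 fully shut on the sill (hard stop), 0.185 wide open. Clear pane 352 wide x 210 mm high in a black frame. Spring-balanced: it stays at any height; moving it takes about 2 to 6 N (this differs).
- ring (a point): centre of the rigid brass ring on the middle of the sash's top rail. It lies level, its hole open from above and below: 6 mm wire, 40 mm diameter to the wire's middle, hole 34 mm wide. The centre stands 29 mm in front (-x) of the rail's face, the near wire's middle 20 mm further to -x. It moves with the sash; shut, it is 282 mm above the counter. Axes as the case's.
- pole: hook pole, loose, about 180 g. Origin: centre of its dark wood handle (100 long x 24 wide (y) x 28 mm high (z), flat sides), near the balance point; x along the pole to the hook, z up as it lies in its rest. A 10 mm steel rod runs on to x = 155 mm, and behind to x = -95 with an 18 mm brass ball on its end. The hook lies in the xz plane and curls to -z (see hook_bend).
- hook_bend (a point): centre of the hook's bend, at x = 185, z = -13 mm in the pole's axes (axes as the pole's). The 6 mm brass wire bends round it at 13 mm radius (to its middle) from x = 185, z = 0 through 145 degrees, then ends in a 15 mm straight finger pointing back and down (x, z direction -0.82, -0.57). With the pole tipped up 25 to 50 degrees, hook end high, the finger points down.
- hook_tip (a point): end of the hook's finger, at x = 180, z = -32 mm in the pole's axes (the rounded end reaches 3 mm further). Axes as the pole's. The finger slants back under the ring's near wire when the pole is little tipped: lifted straight up it can catch and raise the sash again; forward (+x) a little, then up, frees it.
- rest_seat (a point): middle of the pole rest, fixed: black base 200 x 75 x 12 mm, two aluminium V-forks 75 mm either side of the middle along its x axis, open upwards, tips 44 mm apart and 15 mm above this point. This point is 85 mm above the counter, on the axis of a pole lying in the forks: the pole's origin belongs here (20 mm either way along it fits), x axes alike.
- mug: blue mug, 82 mm diameter, 92 high, bystander; origin at the centre of its underside
- paper_cup: lidded paper cup, 86 mm diameter, 112 high, bystander; origin at the centre of its underside
- sugar_jar: white jar with steel cap, 76 mm diameter, 130 high, bystander; origin at the centre of its underside
- milk_jug: steel milk jug, 84 mm diameter, 95 high, bystander; origin at the centre of its underside
- coffee_pod: green coffee pod, 52 mm diameter, 45 high, bystander; origin at the centre of its underside
- creamer_tub: small orange creamer tub, 46 mm diameter, 28 high, bystander; origin at the centre of its underside
- teaspoon: steel teaspoon, 140 mm long, lying flat, bystander; origin at the middle of its underside
Things that resemble listed ones, but are neither listed nor needed, are in the scene too. Leave any orange or pink look-alike of the part that bears rest_seat alone.

How it is judged:
By the outcome, as a careful person would: the job done as asked, in the order asked, and still so for the second after the job is handed in, with the robot touching nothing.
It also fails if it takes over 59 s, if anything falls off the work surface, if the arm or the gripper's body presses on something with over 40 N, if the wrist force passes 120 N, or if a joint passes its speed limit or range.

## Robot

A 6-joint arm with a two-finger parallel gripper is mounted at the origin on the work surface. World frame = base frame: x ahead of the robot, y to its left, z up, the work surface at z = 0. Lengths are in m, angles in rad, forces in N, time in s.
With the tool pointing down it reaches from about 0.35 to 0.775 m from the base axis. Payload 5.5 kg.
Tool frame: the origin (TCP) lies between the finger pads; the fingertips stand 22 mm ahead of it and the grasp point (between the pads) lies 3 mm ahead of it; z points along the fingers, y is the line along which they close (so a half turn about z gives the same grasp; the last joint's range is limited). The gripper opens to 85 mm and grips with 20 to 120 N. Pads are 22 mm wide; open, the fingers measure 114 mm over their backs; the gripper's body (76 mm by 85 mm) begins 54 mm behind the grasp point. The pads swing forward as they close: fully open they stand 13 mm farther back than shut.
Start: joints at [0.975, 0.313, 0.046, 1.304, 0, 1.431], TCP at [0.253, 0.516, 0.23] pointing down, gripper open.
Joint ranges: [-2.76, 2.76], [-0.86, 1.69], [-1.03, 1.26], [-2.2, 2.34], [-1.47, 1.5], [-3.14, 3.14]. Speed limits (rad/s): [2.57, 2.57, 3.14, 3.14, 3.14, 3.14].

## Interface

Orientations are given as a rotation vector (axis times angle).
In Python, from rig import * gives the robot as it stands. The module is installed in compiled form; this text tells all that it offers.
- The arm moves only by the tool drive_tool, never from a script. Its argument "steps" is a list of rows, each a list of 7 numbers: the shift along the tool's x, y, z in mm, then the turn, a rotation vector about the tool's x, y, z in degrees, then the opening, from 0 (shut) to 1 (fully open). A call has 1 to 10 rows; each row is the pose to reach, as a shift and turn from the pose commanded when the call began, along the tool's axes at that moment; what a row does not reach only later rows make up. A row lasts 1/10 s, in which the tool goes at most 50 mm and 8.59 degrees, less where a joint would pass 70% of its speed; a pose out of reach is approached as far as the arm can. A call with a gripper value outside its range is refused whole. The fingers move at their own pace and stop on an object; "force" is the grip in N (left out, the last holds). Time passes only in rows, so rows that repeat a pose let the fingers close. It gives the time, the measured TCP pose, the force, the opening and the grip force at its end, in the units of the state.
- sense(): the state, without advancing time (a new reading comes with each control period).
- snapshot(name): name is "scene" or "top"; returns a dict with "frame" (420x560x3 uint8, red, green, blue), "fovy" (degrees; the focal length in pixels is half the picture's height over the tangent of half this angle, whatever the lens; pixels are square), "cx", "cy" (the principal point, pixels), "R" (3x3) and "t" (3): a world point X has camera coordinates R X + t. Camera axes: x right, y down, z forward; pixel columns grow to the right and rows downward; lengths in m; the calibration is good to about 2 mm. A picture is of the moment at which its call begins. There is no depth.
- job_done(): hands the job in; it is judged then, once.
Trained networks look in a picture, given as the dict that the camera call returned (one of the last four; its "shot" number tells which), for a name from the list of things; names that differ only in an ending like _2 or _b are one class to them, and where a whole thing is asked for, a point or a joint stands for the part that bears it (a point fixed in the world has none). Each returns a list of dicts, best first, with "confidence" (0 to 1); they miss things now and then, are a little off and sometimes report something else, mostly with a low value. They report only what shows in the picture. A call takes as long as a camera call. They do not tell look-alikes from the thing itself.
- regions_of(name, picture): "mask" (420x560 bool, what is visible of it) and "box" ([left, top, right, bottom] as shares, 0 to 1, of the picture: columns of its width, rows of its height, round what is visible of it).
- pinpoint(name, picture): "at" ([column, row] as shares, 0 to 1, of the picture: columns of its width, rows of its height: a listed point, or the origin of a listed thing).
The state is a dict: "clock": time; "joint_positions": joint angles; "dq": joint speeds; "joint_efforts": joint torques, N m; "tool_pos": TCP position; "tool_rot": TCP orientation; "wrist_force": force on the tool from outside, world axes, zero at the start; "moment": the same for the moment, N m; "width": finger opening in m; "grasp_force": force on a finger pad.
Only numpy, scipy, OpenCV 4.12 (cv2) and the standard library are available. Lean on these libraries where they do the work, as an engineer would, in place of code of your own. Each camera call takes 0.05 s, during which the arm holds its last target. There are 200 camera calls.

## Working session

There is one attempt and no reset: what is moved stays moved. The work goes in short steps, Python scripts to look and compute and a tool call to move; the robot and the scene stay as the last step left them, time stands still between calls to the robot, and variables do not carry over. Pictures are saved under pics/ and viewed, at most 10 in all, crops included, and the job is handed in when it is done.

Besides the shell and the picture viewer there is one more tool, called as name(argument=value, ...), one argument or row to a line, values as JSON. drive_tool: Moves the arm, as the interface text tells. Its arguments: {"type":"object","properties":{"steps":{"type":"array"},"force":{"type":"number"}},"required":["steps"]}

```bash
mkdir -p pics; cat > h.py <<'E'
from rig import *
import numpy as np, cv2
from scipy.spatial.transform import Rotation as Ro
def cam(p):
    f=210/np.tan(np.radians(p["fovy"])/2); return f,p["cx"],p["cy"],np.array(p["R"]),np.array(p["t"])
def ray(p,at):
    f,cx,cy,R,t=cam(p); u,v=at[0]*560,at[1]*420
    d=R.T@np.array([(u-cx)/f,(v-cy)/f,1]); return -R.T@t,d/np.linalg.norm(d)
def onz(p,at,z):
    o,d=ray(p,at); return o+d*(z-o[2])/d[2]
def tri(ps,ats):
    A=np.zeros((3,3));b=np.zeros(3);L=[]
    for p,a in zip(ps,ats):
        o,d=ray(p,a);M=np.eye(3)-np.outer(d,d);A+=M;b+=M@o;L.append((o,M))
    x=np.linalg.solve(A,b); return x,[np.linalg.norm(M@(x-o)) for o,M in L]
def proj(p,X):
    f,cx,cy,R,t=cam(p); c=R@np.array(X)+t; return f*c[0]/c[2]+cx,f*c[1]/c[2]+cy
def save(n,p): cv2.imwrite("pics/"+n,cv2.cvtColor(p["frame"],cv2.COLOR_RGB2BGR))
E
python3 - <<'E'
from h import *
np.set_printoptions(precision=3,suppress=True)
s=snapshot("scene");t=snapshot("top");save("s0.png",s);save("t0.png",t)
import pickle;pickle.dump((s,t),open("p0.pkl","wb"))
for n in ["case","ring","pole","hook_bend","hook_tip","rest_seat","mug","paper_cup","sugar_jar","milk_jug","coffee_pod","creamer_tub","teaspoon"]:
    for nm,p in (("s",s),("t",t)):
        print(n,nm,[(round(d["confidence"],2),np.round(np.array(d["at"])*[560,420],1).tolist(), onz(p,d["at"],.085 if n in("pole","hook_bend","hook_tip","rest_seat") else 0)) for d in pinpoint(n,p)[:4]])
print(sense())
for p in(s,t):print(p["fovy"],-np.array(p["R"]).T@p["t"],p["R"])
E
```

```text
case s []
case t [(0.8, [323.2, 162.6], array([ 0.697, -0.104,  0.   ]))]
ring s [(0.71, [338.2, 241.5], array([0.633, 0.169, 0.   ]))]
ring t [(0.93, [346.5, 116.2], array([ 0.879, -0.2  ,  0.   ]))]
pole s [(0.65, [335.3, 244.1], array([0.637, 0.104, 0.085])), (0.55, [301.1, 170.1], array([0.447, 0.308, 0.085]))]
pole t [(0.66, [210.2, 229.4], array([0.441, 0.295, 0.085]))]
hook_bend s [(0.56, [356.8, 188.8], array([0.626, 0.313, 0.085]))]
hook_bend t [(0.91, [201.3, 176.4], array([0.626, 0.329, 0.085])), (0.64, [202.9, 186.5], array([0.59 , 0.323, 0.085]))]
hook_tip s [(0.97, [354.8, 189.7], array([0.622, 0.307, 0.085])), (0.35, [319.4, 137.1], array([0.444, 0.466, 0.085]))]
hook_tip t [(0.96, [201.0, 184.3], array([0.598, 0.33 , 0.085])), (0.26, [245.7, 194.7], array([0.559, 0.177, 0.085]))]
rest_seat s [(0.98, [300.5, 171.1], array([0.447, 0.304, 0.085])), (0.56, [232.4, 139.0], array([0.19 , 0.334, 0.085])), (0.56, [201.5, 257.6], array([ 0.33 , -0.091,  0.085]))]
rest_seat t [(0.8, [198.2, 304.7], array([0.196, 0.33 , 0.085])), (0.58, [326.9, 262.7], array([ 0.324, -0.091,  0.
[... 1366 characters left out ...]
[0.458, 0.076, 0.   ]))]
{'clock': 1.4, 'joint_positions': array([0.975, 0.313, 0.046, 1.304, 0.   , 1.431]), 'dq': array([-0.001, -0.   ,  0.   , -0.001, -0.001,  0.   ]), 'joint_efforts': array([  0.   , -48.046,  29.881,   0.   ,  -0.   ,   0.   ]), 'tool_pos': array([0.253, 0.516, 0.23 ]), 'tool_rot': array([0.71, 3.06, 0.  ]), 'wrist_force': array([-0.433,  0.031,  0.312]), 'moment': array([ 0.015,  0.035, -0.02 ]), 'grasp_force': 0.0, 'width': 0.08563827132435232}
52.271029331345574 [ 0.743 -0.518  1.09 ] [[ 0.899  0.437 -0.002]
 [ 0.352 -0.728 -0.588]
 [-0.259  0.528 -0.809]]
57.69330233982737 [0.257 0.076 1.353] [[-0.017 -1.     0.005]
 [-0.982  0.015 -0.186]
 [ 0.186 -0.008 -0.983]]
```

```bash
python3 - <<'E'
from h import *
import pickle
s,t=pickle.load(open("p0.pkl","rb"))
def big(p,l,tp,w,h):
    im=cv2.cvtColor(p["frame"],cv2.COLOR_RGB2BGR)[tp:tp+h,l:l+w];return cv2.resize(im,None,fx=800/w,fy=800/w,interpolation=cv2.INTER_CUBIC)
cv2.imwrite("pics/s0b.png",big(s,0,0,560,420))
cv2.imwrite("pics/t0b.png",big(t,120,60,320,240))
E
```

```text
(no output)
```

View pics/s0b.png

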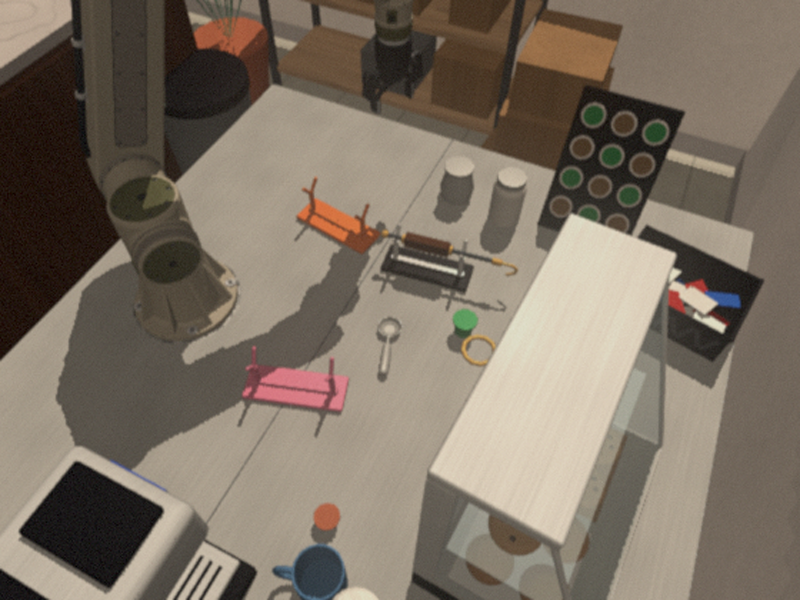

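View pics/t0b.png

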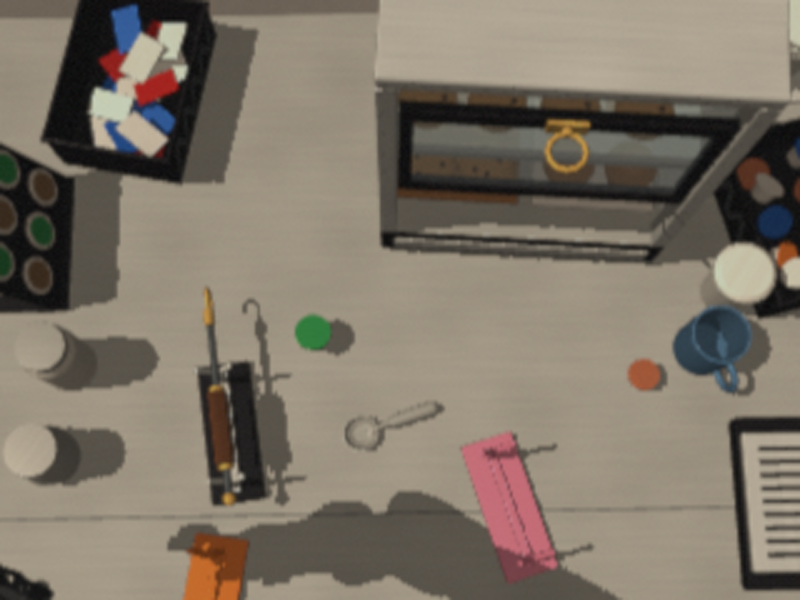

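The scene view shows three rests: orange (235,155), pink (207,273) and black/aluminium (300,190). The pole lies in the black one (top view 208,230), which fits the description and isn't an orange or pink look-alike. The brass ring is at scene (337,243) and top (347,117). The pole's hook points away from the robot.

```bash
python3 - <<'E'
from h import *
import pickle
np.set_printoptions(precision=4,suppress=True)
s,t=pickle.load(open("p0.pkl","rb"))
S=lambda *a:np.array(a)/[560,420]
print("ring",tri([s,t],[S(338.2,241.5),S(346.5,116.2)]), tri([s,t],[S(336,244.5),S(346.5,121)]))
print("seat",tri([s,t],[S(300.5,171.1),S(208,229.9)]))
print("poleorig",tri([s,t],[S(301.1,170.1),S(210.2,229.4)]))
print("tip",tri([s,t],[S(354.8,189.7),S(201,184.3)]))
print("bend",tri([s,t],[S(356.8,188.8),S(201.3,176.4)]))
# ball, top view crop px -> full: 120+u*.4, 60+v*.4
print("ball",tri([s,t],[S(384*.7,233*.7),S(120+228*.4,60+497*.4)]))
# case near lower edge at z=.084 sill and roof corners, z=.512
for u,v,z in((383,243,.084),(660,258,.084),(376,82,.512),(790,102,.512)): print(z,onz(t,S(120+u*.4,60+v*.4),z))
for u,v,z in((434,470,.512),(575,220,.512)):print("s",onz(s,S(u*.7,v*.7),z))
im=cv2.cvtColor(t["frame"],cv2.COLOR_RGB2BGR)
a=cv2.resize(im[165:265,180:280],(600,600),interpolation=cv2.INTER_CUBIC)
cv2.imwrite("pics/c1.png",a)
im=cv2.cvtColor(s["frame"],cv2.COLOR_RGB2BGR)
a=cv2.resize(im[145:220,260:370],(800,545),interpolation=cv2.INTER_CUBIC)
cv2.imwrite("pics/c2.png",a)
E
```

```text
ring (array([ 0.6767, -0.1094,  0.4412]), [np.float64(0.0005541105836474791), np.float64(0.0005541105836474673)]) (array([ 0.672 , -0.1103,  0.4276]), [np.float64(0.003109738695002976), np.float64(0.0031097386950028508)])
seat (array([0.4428, 0.3057, 0.0799]), [np.float64(0.003225934587970643), np.float64(0.003225934587970695)])
poleorig (array([0.4447, 0.2976, 0.093 ]), [np.float64(0.005875879668300061), np.float64(0.005875879668300028)])
tip (array([0.6134, 0.3411, 0.04  ]), [np.float64(0.00420215387947143), np.float64(0.004202153879471156)])
bend (array([0.6272, 0.3304, 0.0678]), [np.float64(0.003872915333243086), np.float64(0.003872915333243045)])
ball (array([0.3433, 0.2911, 0.0843]), [np.float64(0.0005828627949991071), np.float64(0.0005828627949990401)])
0.084 [0.6915 0.0807 0.084 ]
0.084 [ 0.6639 -0.3042  0.084 ]
0.512 [0.7058 0.0836 0.512 ]
0.512 [ 0.6797 -0.3106  0.512 ]
s [ 0.6913 -0.3073  0.512 ]
s [0.7242 0.0738 0.512 ]
```

View pics/c1.png

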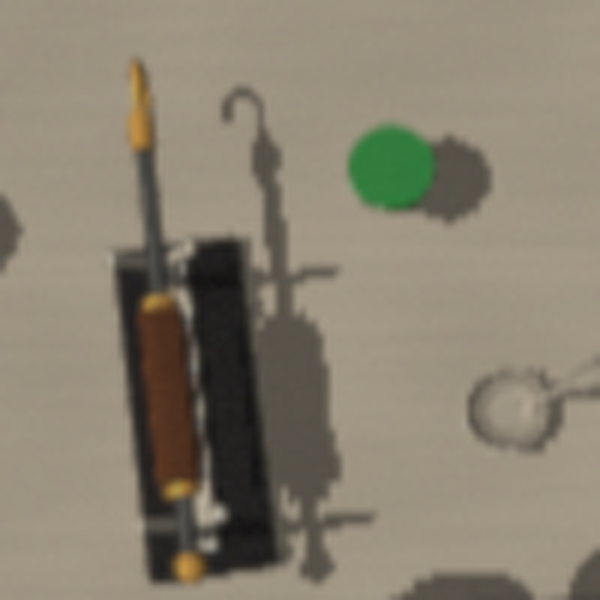

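View pics/c2.png

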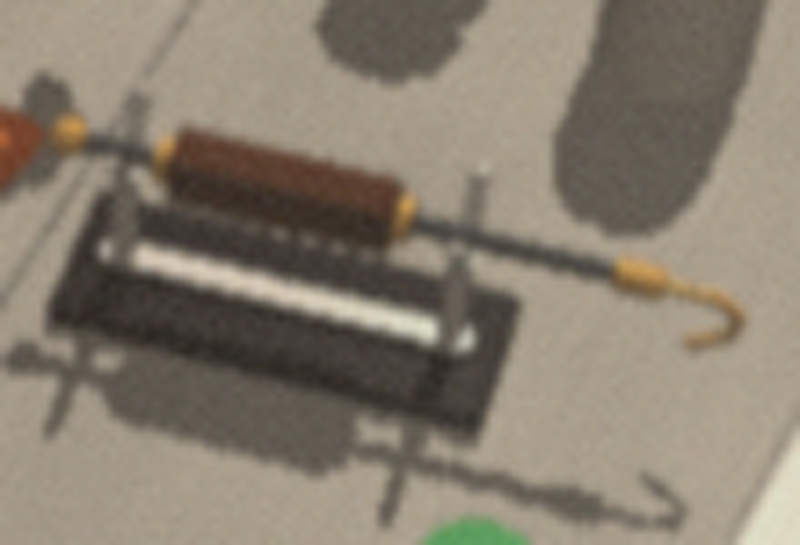

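c1 and c2 confirm it: the dark-handled pole lies in the black-based aluminium forks with its hook down. In c1 the hook end is at (137,60) and the ball at (188,567). Next I'll refine the pole line, the ring and the case yaw.

```bash
cat >> h.py <<'E'
def S(u,v): return np.array([u,v])/[560,420]
def brass(p,c,r=22):
    l,t_=int(c[0]-r),int(c[1]-r); im=p["frame"][t_:t_+2*r,l:l+2*r]
    h=cv2.cvtColor(im,cv2.COLOR_RGB2HSV); m=(h[...,0]>12)&(h[...,0]<30)&(h[...,1]>130)&(h[...,2]>90)
    y,x=np.nonzero(m); return np.c_[x+l,y+t_],m
def poleR(yaw,pitch): return Ro.from_euler("ZY",[yaw,-pitch],degrees=True)
def tool_of_pole(P,yaw,pitch,gx):
    """TCP pose for pole origin P, grasp point at pole x=gx, z=0"""
    Rp=poleR(yaw,pitch); Rt=Rp*Ro.from_matrix(np.diag([-1.,1,-1]))
    return P+Rp.apply([gx,0,0])-Rt.apply([0,0,.003]),Rt
def go(pos,Rt,st=None):
    st=st or sense(); R0=Ro.from_rotvec(st["tool_rot"])
    return np.round(R0.inv().apply(pos-st["tool_pos"])*1000,1),np.round(np.degrees((R0.inv()*Rt).as_rotvec()),1)
E
python3 - <<'E'
from h import *
import pickle
from scipy.optimize import least_squares
np.set_printoptions(precision=4,suppress=True)
s,t=pickle.load(open("p0.pkl","rb"))
for z,(u,v) in ((.085,(188,567)),(.085,(178,490)),(.085,(157,302)),(.099,(168,395)),(.085,(140,135)),(.085,(137,62))):
    print(onz(t,S(180+u/6,165+v/6),z))
for (u,v) in ((68,132),(166,158),(404,215),(640,274),(742,315)):
    print("s",onz(s,S(260+u*110/800,145+v*110/800),.085))
obs=[]
for p,c in((s,(337,244)),(t,(346.8,119))):
    q,m=brass(p,c,16); print(len(q),q.min(0),q.max(0)); 
    print("\n".join("".join("#" if a else "." for a in r) for r in m)); obs.append(q+.5)
E
```

```text
[0.3405 0.2901 0.085 ]
[0.383  0.2964 0.085 ]
[0.4891 0.31   0.085 ]
[0.4343 0.3003 0.099 ]
[0.5862 0.3215 0.085 ]
[0.6294 0.324  0.085 ]
s [0.3457 0.2915 0.085 ]
s [0.39   0.2964 0.085 ]
s [0.4939 0.3111 0.085 ]
s [0.5945 0.3241 0.085 ]
s [0.6398 0.3218 0.085 ]
59 [323 235] [345 254]
................................
................................
................................
................................
................................
................................
................................
...........##...................
.......#####...####.............
......##...........##...........
.....###.............#..........
....###...............#.........
...###.................#........
...##..................##.......
...##...................#.......
..###...........................
...##...........................
...##...........................
...##...........................
...##...........................
....##..........................
....##..........................
.....##.........................
.......#........................
........##............
[... 621 characters left out ...]
.......
...........###########..........
..........###.......###.........
..........##.........##.........
.........##...........##........
.........##............##.......
........##.............##.......
........##.............##.......
........##.............##.......
.........##............##.......
.........##............##.......
.........###..........###.......
.........####........###........
..........##############........
...........############.........
............#########...........
................#...............
................................
................................
................................
................................
................................
```

```bash
cat >> h.py <<'E'
from scipy.optimize import least_squares
def ringfit(s,t,cs=(337,244),ct=(346.8,119)):
    q1,_=brass(s,cs,16); q2,_=brass(t,ct,16); q2=q2[q2[:,1]>=q2[:,1].min()+7]
    def one(x,p,q): return [np.linalg.norm(onz(p,S(*(a+.5)),x[2])[:2]-x[:2])-.020 for a in q]
    f=lambda x,p,q: np.array(one(x,p,q))*1000
    x0=tri([s,t],[S(336,244.5),S(346.8,120)])[0] if cs==(337,244) else np.array([*ct,0])
    r=least_squares(lambda x:np.r_[f(x,s,q1),f(x,t,q2)],x0,loss="soft_l1",x_scale=.01)
    return r.x,np.abs(f(r.x,s,q1)).mean(),np.abs(f(r.x,t,q2)).mean()
E
python3 - <<'E'
from h import *
import pickle
np.set_printoptions(precision=4,suppress=True)
s,t=pickle.load(open("p0.pkl","rb"))
print(ringfit(s,t))
for P,y in(((.443,.304,.085),7.6),):
    # check pole model by projecting
    for n,loc in(("ball",(-.095,0,0)),("orig",(0,0,0)),("tip",(.180,0,-.032)),("hookend",(.198,0,-.013))):
        X=np.array(P)+poleR(y,0).apply(loc); print(n,proj(s,X),proj(t,X))
print(proj(s,(.6,-.11,.43)))
yaw=7.6;P=np.array([.438,.302,.085])
for dz in(.10,0): 
    p,R=tool_of_pole(P+[0,0,dz],yaw,0,.025); print(p,go(p,R))
E
```

```text
(array([ 0.672 , -0.111 ,  0.4273]), np.float64(1.9882491057315121), np.float64(2.310843298976792))
ball (np.float64(270.24917981876763), np.float64(163.49295606736166)) (np.float64(210.98122920810314), np.float64(256.9702545688869))
orig (np.float64(299.40937980188994), np.float64(170.6764821512389)) (np.float64(207.68978580053442), np.float64(228.83924941868852))
tip (np.float64(355.16906729856646), np.float64(191.38913528249384)) (np.float64(203.44380223670305), np.float64(180.08049763152206))
hookend (np.float64(362.0263058745309), np.float64(188.97705781459456)) (np.float64(201.8349475453195), np.float64(173.67527241553717))
(np.float64(297.7227862049122), np.float64(229.42169572476394))
[0.4628 0.3053 0.188 ] (array([-281.1,  -97.2,   42. ]), array([  0. ,   0. , -33.7]))
[0.4628 0.3053 0.088 ] (array([-281.1,  -97.2,  142. ]), array([  0. ,   0. , -33.7]))
```

drive_tool(
  steps=[
    [-40,-14,6,0,0,-5,1],
    [-80,-28,12,0,0,-10,1],
    [-120,-42,18,0,0,-15,1],
    [-160,-56,24,0,0,-20,1],
    [-200,-70,30,0,0,-25,1],
    [-240,-83,36,0,0,-30,1],
    [-281,-97,42,0,0,-33.7,1],
    [-281,-97,42,0,0,-33.7,1],
    [-281,-97,42,0,0,-33.7,1],
  ],
  force=120,
)

```text
clock: 2.3
tool_pos: [0.4632, 0.3047, 0.1878]
tool_rot: [0.203, -3.134, -0.0]
wrist_force: [-0.2, -0.1, 0.7]
width: 0.0854
grasp_force: 0.0
```

```bash
python3 - <<'E'
from h import *
np.set_printoptions(precision=4,suppress=True)
st=sense();print(st["clock"],st["joint_positions"],st["tool_pos"])
p,R=tool_of_pole(np.array([.438,.303,.085]),7.6,0,.025);print(go(p,R,st))
E
```

```text
2.3 [ 0.4368  0.2895 -0.0908  1.1912  0.0005  0.3075] [0.4632 0.3047 0.1878]
(array([ 0.1,  1.6, 99.8]), array([ 0. , -0. , -0.2]))
```

drive_tool(
  steps=[
    [0,1.5,35,0,0,0,1],
    [0,1.5,70,0,0,0,1],
    [0,1.5,90,0,0,0,1],
    [0,1.5,100,0,0,0,1],
    [0,1.5,100,0,0,0,0.7],
    [0,1.5,100,0,0,0,0.5],
    [0,1.5,100,0,0,0,0.3],
    [0,1.5,100,0,0,0,0],
    [0,1.5,100,0,0,0,0],
    [0,1.5,100,0,0,0,0],
  ],
  force=120,
)

```text
clock: 3.3
tool_pos: [0.4634, 0.3073, 0.0897]
tool_rot: [-0.207, 3.132, 0.001]
wrist_force: [-0.6, -1.0, 6.0]
width: 0.0198
grasp_force: 117.7
```

drive_tool(
  steps=[
    [0,0,0,0,0,0,0],
    [0,0,0,0,0,0,0],
    [0,0,0,0,0,0,0],
  ],
)

```text
clock: 3.6
tool_pos: [0.4634, 0.3073, 0.0897]
tool_rot: [-0.207, 3.132, 0.001]
wrist_force: [-1.2, -1.2, 5.4]
width: 0.0198
grasp_force: 117.7
```

drive_tool(
  steps=[
    [0,0,-20,0,0,0,0],
    [0,0,-50,0,0,0,0],
    [0,0,-90,0,0,0,0],
    [0,0,-130,0,0,0,0],
    [0,0,-160,0,0,0,0],
    [0,0,-160,0,0,0,0],
    [0,0,-160,0,0,0,0],
  ],
)

```text
clock: 4.3
tool_pos: [0.4629, 0.3071, 0.2486]
tool_rot: [-0.207, 3.133, 0.001]
wrist_force: [-0.3, -0.0, -3.2]
width: 0.0199
grasp_force: 118.3
```

```bash
python3 - <<'E'
from h import *
np.set_printoptions(precision=4,suppress=True)
s=snapshot("scene");t=snapshot("top")
st=sense();print(st["clock"],st["joint_positions"],st["tool_pos"],st["width"],st["wrist_force"])
for n in("hook_tip","hook_bend","pole"):
    a=pinpoint(n,s);b=pinpoint(n,t)
    for x in a[:2]:
        for y in b[:2]: print(n,x["confidence"],y["confidence"],tri([s,t],[x["at"],y["at"]]))
Rt=Ro.from_rotvec(st["tool_rot"]);Rp=Rt*Ro.from_matrix(np.diag([-1.,1,-1]))
O=st["tool_pos"]+Rt.apply([0,0,.003])-Rp.apply([.025,0,0])
print("pred tip",O+Rp.apply([.18,0,-.032]),"bend",O+Rp.apply([.185,0,-.013]))
a=s["frame"][80:280,230:430];b=t["frame"][90:290,130:330]
cv2.imwrite("pics/l.png",cv2.cvtColor(cv2.resize(np.hstack([a,b]),(800,400),interpolation=cv2.INTER_CUBIC),cv2.COLOR_RGB2BGR))
E
```

```text
4.4 [0.4412 0.2708 0.0285 1.3309 0.0001 0.309 ] [0.4618 0.3066 0.2465] 0.019553125478861823 [-0.1797  0.538  -2.5658]
hook_tip 0.69 0.69 (array([0.6101, 0.3327, 0.2014]), [np.float64(0.003933499039800796), np.float64(0.003933499039800688)])
hook_bend 0.6 0.51 (array([0.6262, 0.3377, 0.2077]), [np.float64(0.007346484058471125), np.float64(0.007346484058470844)])
hook_bend 0.48 0.51 (array([0.5479, 0.2772, 0.3331]), [np.float64(0.05236378972457895), np.float64(0.05236378972457872)])
pred tip [0.6154 0.327  0.2111] bend [0.6204 0.3277 0.2301]
```

View pics/l.png

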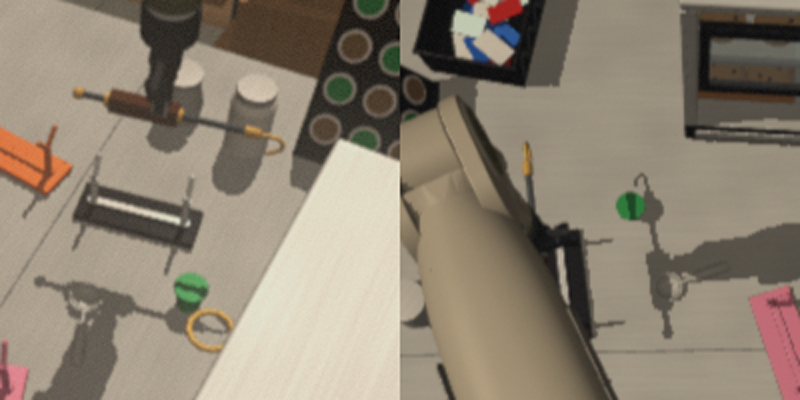

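The pole is held level. In the picture's left half the hook is at (275,143), and the real rest stands empty.

```bash
cat >> h.py <<'E'
RING=np.array([.672,-.111,.4273]); YAW=-3.8
CX=np.array([np.cos(np.radians(YAW)),np.sin(np.radians(YAW)),0])
def tool_of_bend(B,yaw,pitch,gx=.025):
    return tool_of_pole(B-poleR(yaw,pitch).apply([.185,0,-.013]),yaw,pitch,gx)
def bend_now(st,gx=.025):
    Rt=Ro.from_rotvec(st["tool_rot"]);Rp=Rt*Ro.from_matrix(np.diag([-1.,1,-1]))
    O=st["tool_pos"]+Rt.apply([0,0,.003])-Rp.apply([gx,0,0])
    return O+Rp.apply([.185,0,-.013]),O+Rp.apply([.18,0,-.032])
E
python3 - <<'E'
from h import *
np.set_printoptions(precision=4,suppress=True)
st=sense();print(st["tool_pos"],st["joint_positions"])
p,R=tool_of_bend(RING-.057*CX+[0,0,.045],YAW,45);print(p)
d,r=go(p,R,st);print(d,r)
for k in range(1,10):print(np.round(d*k/9).tolist()+np.round(r*k/9,1).tolist())
E
```

```text
[0.4622 0.3068 0.2471] [0.4413 0.2708 0.03   1.3315 0.     0.309 ]
[ 0.4909 -0.099   0.3705]
[  25.2 -406.1 -123.1] [  4.4 -44.9  10.8]
[3.0, -45.0, -14.0, 0.5, -5.0, 1.2]
[6.0, -90.0, -27.0, 1.0, -10.0, 2.4]
[8.0, -135.0, -41.0, 1.5, -15.0, 3.6]
[11.0, -180.0, -55.0, 2.0, -20.0, 4.8]
[14.0, -226.0, -68.0, 2.4, -24.9, 6.0]
[17.0, -271.0, -82.0, 2.9, -29.9, 7.2]
[20.0, -316.0, -96.0, 3.4, -34.9, 8.4]
[22.0, -361.0, -109.0, 3.9, -39.9, 9.6]
[25.0, -406.0, -123.0, 4.4, -44.9, 10.8]
```

drive_tool(
  steps=[
    [3,-45,-14,0.5,-5,1.2,0],
    [6,-90,-27,1,-10,2.4,0],
    [8,-135,-41,1.5,-15,3.6,0],
    [11,-180,-55,2,-20,4.8,0],
    [14,-226,-68,2.4,-25,6,0],
    [17,-271,-82,2.9,-30,7.2,0],
    [20,-316,-96,3.4,-35,8.4,0],
    [22,-361,-109,3.9,-40,9.6,0],
    [25,-406,-123,4.4,-45,10.8,0],
    [25,-406,-123,4.4,-45,10.8,0],
  ],
)

```text
clock: 5.7
tool_pos: [0.4895, -0.1064, 0.3713]
tool_rot: [0.095, 2.35, -0.041]
wrist_force: [0.8, -0.8, -2.0]
width: 0.0198
grasp_force: 118.6
```

drive_tool(
  steps=[
    [0,0,0,0,0,0,0],
    [0,0,0,0,0,0,0],
    [0,0,0,0,0,0,0],
    [0,0,0,0,0,0,0],
  ],
)

```text
clock: 6.1
tool_pos: [0.4918, -0.0966, 0.3707]
tool_rot: [0.074, 2.354, -0.028]
wrist_force: [0.6, 0.7, -1.3]
width: 0.0198
grasp_force: 118.6
```

```bash
cat > look.py <<'E'
from h import *
import sys
np.set_printoptions(precision=4,suppress=True)
s=snapshot("scene");t=snapshot("top")
st=sense();print(st["clock"],st["joint_positions"],st["tool_pos"],st["width"],st["wrist_force"])
for n in("hook_tip","hook_bend","ring"):
    a=pinpoint(n,s);b=pinpoint(n,t)
    for x in a[:2]:
        for y in b[:2]: print(n,x["confidence"],y["confidence"],*tri([s,t],[x["at"],y["at"]]))
b,tp=bend_now(st);print("pred tip",tp,"bend",b)
p,R=tool_of_bend(RING-.057*CX+[0,0,.045],YAW,45);print(go(p,R,st))
print(proj(s,tp),proj(t,tp),proj(s,RING),proj(t,RING))
a=s["frame"][195:295,280:380];b=t["frame"][70:170,290:390]
cv2.imwrite("pics/%s.png"%sys.argv[1],cv2.cvtColor(cv2.resize(np.hstack([a,b]),(800,400),interpolation=cv2.INTER_CUBIC),cv2.COLOR_RGB2BGR))
E
python3 look.py a1
```

```text
6.2 [-0.5716 -0.4508 -0.6114  0.6909  0.3538 -0.3742] [ 0.4917 -0.097   0.3708] 0.019490225342205614 [-0.0661 -0.0585 -1.9682]
hook_tip 0.74 0.6 [ 0.6213 -0.1022  0.4474] [np.float64(0.0014947039394591322), np.float64(0.0014947039394592164)]
hook_bend 0.65 0.95 [ 0.6231 -0.1036  0.4579] [np.float64(0.003586156397979206), np.float64(0.003586156397979343)]
hook_bend 0.65 0.59 [ 0.5407 -0.1804  0.5061] [np.float64(0.09837186071461812), np.float64(0.09837186071461826)]
ring 0.73 0.6 [ 0.6747 -0.1068  0.4383] [np.float64(0.00011670659208622781), np.float64(0.00011670659208634613)]
ring 0.33 0.6 [ 0.6748 -0.2736  0.2754] [np.float64(0.15342965436179662), np.float64(0.15342965436179673)]
pred tip [ 0.6257 -0.1055  0.4559] bend [ 0.6157 -0.1049  0.4729]
(array([ 0.7, -2. , -0.3]), array([0.2, 0.1, 0.1]))
(np.float64(312.71361905928586), np.float64(224.83886491661684)) (np.float64(346.91116789697367), np.float64(132.59318056506487)) (np.float64(334.1558807206794), np.float64(245.32773751662762)) (np.float64(346.1277776327748), np.float64(120.00718128435534))
```

View pics/a1.png

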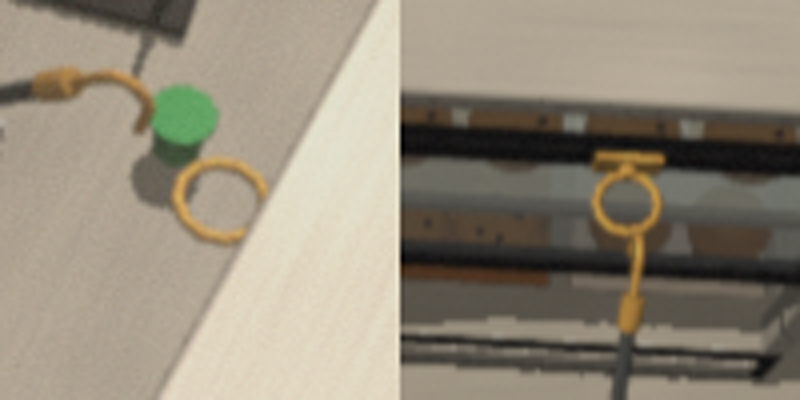

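The picture shows the finger end at left-half (140,132) and the ring centred at (221,200). In the right half the ring is at (627,203) with the hook in line in y. The pole sags about 3° in the grip, so I'll use the measured tip. Next I move forward 42 mm, staying above the ring.

drive_tool(
  steps=[
    [-7,-1,7,0,0,0,0],
    [-15,-2,15,0,0,0,0],
    [-23,-2,23,0,0,0,0],
    [-30,-2,30,0,0,0,0],
    [-30,-2,30,0,0,0,0],
    [-30,-2,30,0,0,0,0],
    [-30,-2,30,0,0,0,0],
  ],
)

```text
clock: 7.2
tool_pos: [0.5333, -0.1034, 0.3708]
tool_rot: [0.078, 2.353, -0.03]
wrist_force: [-0.5, 0.4, -2.6]
width: 0.0195
grasp_force: 118.6
```

```bash
python3 look.py a2
```

```text
7.3 [-0.5164 -0.3623 -0.57    0.6279  0.3146 -0.3276] [ 0.5333 -0.1035  0.3711] 0.01979553235687064 [ 0.5621 -0.2707 -1.5479]
hook_tip 0.97 0.62 [ 0.666  -0.1068  0.4399] [np.float64(0.00047749916143812967), np.float64(0.00047749916143826693)]
hook_bend 0.57 0.8 [ 0.6602 -0.1114  0.4634] [np.float64(0.002439418297151754), np.float64(0.0024394182971517226)]
hook_bend 0.57 0.59 [ 0.5823  0.6328 -0.5417] [np.float64(0.10366342751108103), np.float64(0.10366342751108079)]
ring 0.44 0.95 [ 0.6739 -0.1118  0.4347] [np.float64(0.003959879870114541), np.float64(0.003959879870114596)]
pred tip [ 0.6671 -0.1125  0.4563] bend [ 0.6572 -0.1119  0.4732]
(array([ 30.5,   1.7, -29.7]), array([ 0.1,  0.1, -0.1]))
(np.float64(333.2162501094743), np.float64(236.34936257882885)) (np.float64(348.87989119670664), np.float64(116.942106218687)) (np.float64(334.1558807206794), np.float64(245.32773751662762)) (np.float64(346.1277776327748), np.float64(120.00718128435534))
```

View pics/a2.png

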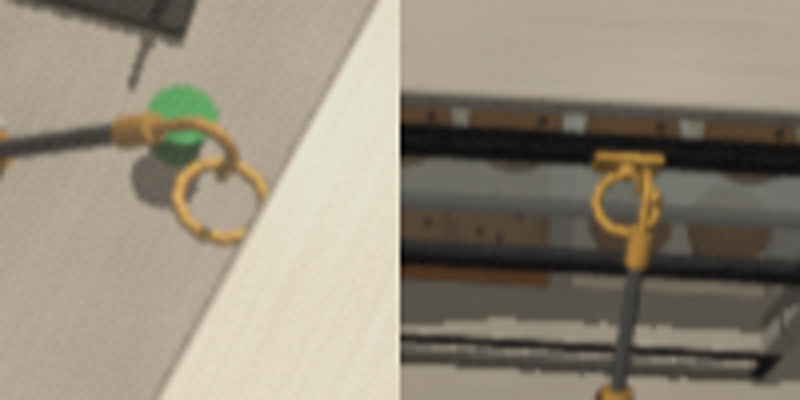

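Here the finger end is at left-half (225,177). In the right half the hook plane is at column 648 against the ring's 627, so it sits slightly towards -y.

```bash
python3 - <<'E'
from h import *
np.set_printoptions(precision=4,suppress=True)
s=snapshot("scene");t=snapshot("top")
for z in(.44,.445,.45): print(z,"scene tip",onz(s,S(336.3,239.3),z), "ring s",onz(s,S(335.3,245),.43))
for z in(.445,.46,.48): print(z,"top hook", onz(t,S(351.5,114),z), onz(t,S(350,125),z))
print("ring t",onz(t,S(346.8,120.8),.43),onz(t,S(346.8,120.8),.425))
st=sense();R=Ro.from_rotvec(st["tool_rot"]);print(R.as_matrix())
E
```

```text
0.44 scene tip [ 0.6723 -0.1055  0.44  ] ring s [ 0.6739 -0.1111  0.43  ]
0.445 scene tip [ 0.6729 -0.1086  0.445 ] ring s [ 0.6739 -0.1111  0.43  ]
0.45 scene tip [ 0.6734 -0.1118  0.45  ] ring s [ 0.6739 -0.1111  0.43  ]
0.445 top hook [ 0.6802 -0.122   0.445 ] [ 0.6504 -0.1166  0.445 ]
0.46 top hook [ 0.6732 -0.1187  0.46  ] [ 0.6439 -0.1134  0.46  ]
0.48 top hook [ 0.6639 -0.1143  0.48  ] [ 0.6353 -0.1092  0.48  ]
ring t [ 0.6686 -0.1121  0.43  ] [ 0.6708 -0.1131  0.425 ]
[[-0.7035  0.066   0.7076]
 [ 0.0475  0.9978 -0.0458]
 [-0.7091  0.0013 -0.7051]]
```

drive_tool(
  steps=[
    [3,3,-3,0,0,0,0],
    [3,3,-3,0,0,0,0],
    [7,3,1,0,0,0,0],
    [11,3,5,0,0,0,0],
    [15,3,9,0,0,0,0],
    [18,3,12,0,0,0,0],
    [21,3,15,0,0,0,0],
    [21,3,15,0,0,0,0],
    [21,3,15,0,0,0,0],
  ],
)

```text
clock: 8.6
tool_pos: [0.5296, -0.1002, 0.3456]
tool_rot: [0.078, 2.353, -0.03]
wrist_force: [0.9, -0.2, -2.2]
width: 0.0197
grasp_force: 118.6
```

```bash
python3 look.py a3
```

```text
8.7 [-0.5133 -0.3667 -0.634   0.5669  0.3127 -0.3253] [ 0.5298 -0.1003  0.3461] 0.019395409205448768 [ 0.3272 -0.4302 -3.5306]
hook_tip 0.69 0.93 [ 0.6606 -0.1046  0.4236] [np.float64(0.0019896633931374254), np.float64(0.00198966339313726)]
hook_tip 0.69 0.26 [ 0.6611 -0.1068  0.4272] [np.float64(0.002060194118141204), np.float64(0.0020601941181411913)]
hook_bend 0.97 0.67 [ 0.6581 -0.104   0.433 ] [np.float64(0.00041735289990331784), np.float64(0.000417352899903069)]
ring 0.47 0.85 [ 0.6711 -0.1116  0.4348] [np.float64(0.0009462648243612996), np.float64(0.0009462648243612291)]
ring 0.47 0.43 [ 0.628  -0.0528  0.3058] [np.float64(0.036144184993309576), np.float64(0.036144184993309396)]
pred tip [ 0.6636 -0.1093  0.4313] bend [ 0.6536 -0.1086  0.4483]
(array([ 10. ,  -1.2, -44.8]), array([ 0.1,  0.2, -0. ]))
(np.float64(330.35783393355194), np.float64(241.6542312654967)) (np.float64(345.8982542171342), np.float64(122.42529876225994)) (np.float64(334.1558807206794), np.float64(245.32773751662762)) (np.float64(346.1277776327748), np.float64(120.00718128435534))
```

View pics/a3.png

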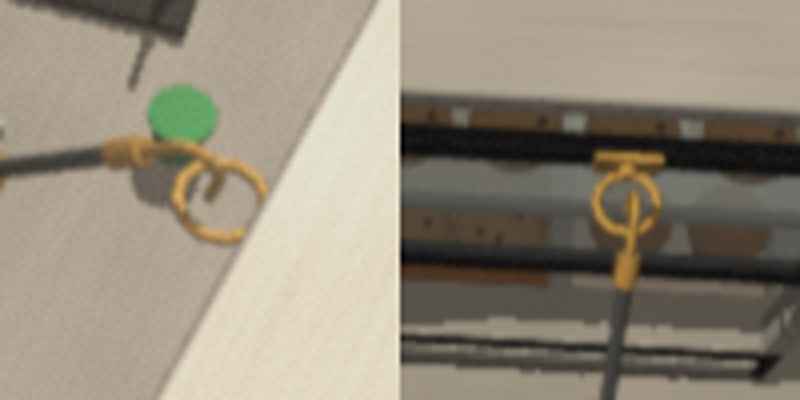

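The hook finger is inside the ring in both views: left-half (213,185), right-half (633,205). I'll go on down until it engages.

drive_tool(
  steps=[
    [4,0,4,0,0,0,0],
    [8,0,8,0,0,0,0],
    [11,0,11,0,0,0,0],
    [14,0,14,0,0,0,0],
    [17,0,17,0,0,0,0],
    [20,0,20,0,0,0,0],
    [23,0,23,0,0,0,0],
    [26,0,26,0,0,0,0],
    [29,0,29,0,0,0,0],
  ],
)

```text
clock: 9.9
tool_pos: [0.5303, -0.1004, 0.3055]
tool_rot: [0.078, 2.35, -0.031]
wrist_force: [1.7, 0.0, 1.5]
width: 0.0196
grasp_force: 118.8
```

```bash
python3 look.py a4
```

```text
10.0 [-0.513  -0.349  -0.7271  0.4577  0.3122 -0.325 ] [ 0.5294 -0.1001  0.3038] 0.019762442168332336 [-0.5316 -0.9811  1.0642]
hook_tip 0.57 0.84 [ 0.6638 -0.1089  0.3872] [np.float64(0.002059669936045889), np.float64(0.002059669936046018)]
pred tip [ 0.6633 -0.1091  0.3889] bend [ 0.6534 -0.1085  0.4058]
(array([-20.1,  -1.3, -74.3]), array([ 0.1,  0.1, -0.1]))
(np.float64(327.7006621905271), np.float64(253.36978548474247)) (np.float64(343.02673849795843), np.float64(129.10540706657594)) (np.float64(334.1558807206794), np.float64(245.32773751662762)) (np.float64(346.1277776327748), np.float64(120.00718128435534))
```

View pics/a4.png

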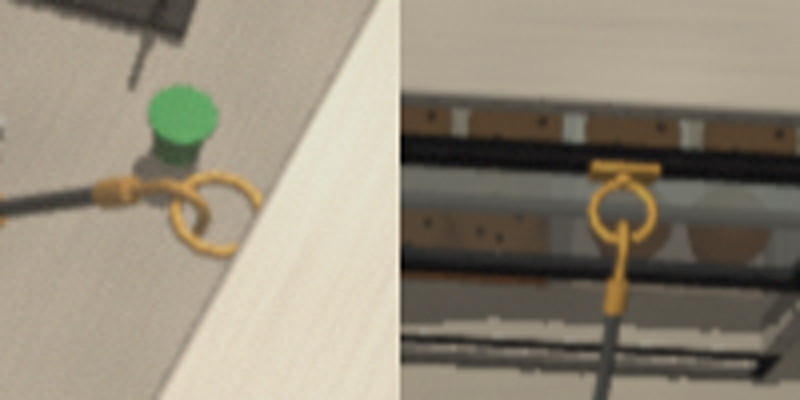

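The ring has moved down (right-half 203 to 210) and the hook is over its near wire, with about 3 N of pull. I'll continue drawing the sash down.

drive_tool(
  steps=[
    [4,0,4,0,0,0,0],
    [8,0,8,0,0,0,0],
    [12,0,12,0,0,0,0],
    [16,0,16,0,0,0,0],
    [20,0,20,0,0,0,0],
    [24,0,24,0,0,0,0],
    [28,0,28,0,0,0,0],
    [32,0,32,0,0,0,0],
    [36,0,36,0,0,0,0],
    [40,0,40,0,0,0,0],
  ],
)

```text
clock: 11.3
tool_pos: [0.5299, -0.1001, 0.2476]
tool_rot: [0.078, 2.353, -0.031]
wrist_force: [0.9, -0.4, 1.7]
width: 0.0196
grasp_force: 118.9
```

drive_tool(
  steps=[
    [4,0,4,0,0,0,0],
    [8,0,8,0,0,0,0],
    [12,0,12,0,0,0,0],
    [16,0,16,0,0,0,0],
    [20,0,20,0,0,0,0],
    [24,0,24,0,0,0,0],
    [26,0,26,0,0,0,0],
  ],
)

```text
clock: 12.0
tool_pos: [0.5295, -0.0999, 0.2102]
tool_rot: [0.079, 2.354, -0.03]
wrist_force: [1.4, 0.4, 2.1]
width: 0.0197
grasp_force: 118.9
```

```bash
cat > look2.py <<'E'
from h import *
import sys
np.set_printoptions(precision=4,suppress=True)
s=snapshot("scene");t=snapshot("top")
st=sense();print(st["clock"],st["joint_positions"],st["tool_pos"],st["tool_rot"],st["wrist_force"])
for n in("hook_tip","hook_bend","ring"):
    a=pinpoint(n,s);b=pinpoint(n,t)
    print(n,[(x["confidence"],np.round(np.array(x["at"])*[560,420],1)) for x in a[:2]+b[:2]])
    if a and b: print(*tri([s,t],[a[0]["at"],b[0]["at"]]))
b,tp=bend_now(st);print("pred tip",tp,"bend",b)
shut=RING*[1,1,0]+[0,0,.282];print("shut ring px",proj(s,shut),proj(t,shut))
l,tt=[int(v) for v in proj(s,shut)];l2,t2=[int(v) for v in proj(t,shut)]
a=s["frame"][tt-50:tt+50,l-50:l+50];b=t["frame"][t2-50:t2+50,l2-50:l2+50]
print("crop origins",l-50,tt-50,l2-50,t2-50)
cv2.imwrite("pics/%s.png"%sys.argv[1],cv2.cvtColor(cv2.resize(np.hstack([a,b]),(800,400),interpolation=cv2.INTER_CUBIC),cv2.COLOR_RGB2BGR))
E
python3 look2.py a5
```

```text
12.1 [-0.5123 -0.2612 -0.92    0.1783  0.3117 -0.3245] [ 0.5292 -0.0997  0.2099] [ 0.0791  2.3548 -0.0295] [-0.6732  0.1334  0.4533]
hook_tip [(0.97, array([319.9, 274.6])), (0.49, array([333.5, 143.9]))]
[ 0.6581 -0.1005  0.2848] [np.float64(0.0035452544587871804), np.float64(0.0035452544587869323)]
hook_bend [(0.96, array([317.1, 273.4])), (0.26, array([229. , 363.9])), (0.56, array([337.5, 142.2]))]
[ 0.6549 -0.1098  0.3042] [np.float64(0.004508593553406828), np.float64(0.00450859355340664)]
ring [(0.48, array([261.4, 269.1])), (0.44, array([328.9, 272.6])), (0.74, array([340.6, 134.9])), (0.56, array([407.9, 179.6]))]
[ 0.604  -0.1435  0.3827] [np.float64(0.06009366432609546), np.float64(0.06009366432609541)]
pred tip [ 0.6632 -0.1088  0.2948] bend [ 0.6533 -0.1082  0.3118]
shut ring px (np.float64(325.7557537439335), np.float64(281.5413432515759)) (np.float64(337.3417086622521), np.float64(140.72318412008832))
crop origins 275 231 287 90
```

drive_tool(
  steps=[
    [3,0,3,0,0,0,0],
    [6,0,6,0,0,0,0],
    [9,0,9,0,0,0,0],
    [12,0,12,0,0,0,0],
    [14,0,14,0,0,0,0],
    [15,0,15,0,0,0,0],
    [16,0,16,0,0,0,0],
    [17,0,17,0,0,0,0],
  ],
)

```text
clock: 13.2
tool_pos: [0.5301, -0.1, 0.1872]
tool_rot: [0.078, 2.352, -0.031]
wrist_force: [0.5, -0.7, 1.8]
width: 0.02
grasp_force: 118.9
```

drive_tool(
  steps=[
    [0.7,0,0.7,0,0,0,0],
    [1.4,0,1.4,0,0,0,0],
    [2.1,0,2.1,0,0,0,0],
    [2.8,0,2.8,0,0,0,0],
  ],
)

```text
clock: 13.6
tool_pos: [0.53, -0.1, 0.1833]
tool_rot: [0.078, 2.352, -0.031]
wrist_force: [0.1, 0.0, 1.5]
width: 0.0198
grasp_force: 118.9
```

drive_tool(
  steps=[
    [0.7,0,0.7,0,0,0,0],
    [1.4,0,1.4,0,0,0,0],
    [2.1,0,2.1,0,0,0,0],
    [2.8,0,2.8,0,0,0,0],
    [3.5,0,3.5,0,0,0,0],
  ],
)

```text
clock: 14.1
tool_pos: [0.53, -0.1, 0.1782]
tool_rot: [0.078, 2.353, -0.031]
wrist_force: [0.9, -0.2, 2.2]
width: 0.0196
grasp_force: 118.9
```

drive_tool(
  steps=[
    [0.7,0,0.7,0,0,0,0],
    [1.4,0,1.4,0,0,0,0],
    [2.1,0,2.1,0,0,0,0],
  ],
)

```text
clock: 14.4
tool_pos: [0.53, -0.1, 0.1753]
tool_rot: [0.078, 2.353, -0.031]
wrist_force: [0.9, -0.6, 1.5]
width: 0.0198
grasp_force: 118.9
```

```bash
python3 look2.py a6
```

```text
14.5 [-0.512  -0.2057 -0.9866  0.0541  0.3117 -0.3243] [ 0.5299 -0.0999  0.1751] [ 0.0786  2.353  -0.0303] [ 0.8173 -0.2931  0.6437]
hook_tip [(0.94, array([321.7, 281.5])), (0.73, array([333.4, 148.2]))]
[ 0.6604 -0.1019  0.2545] [np.float64(0.001737486873761838), np.float64(0.0017374868737617735)]
hook_bend [(0.88, array([318.1, 280.8])), (0.66, array([320.2, 135.4])), (0.85, array([336.8, 145.5])), (0.69, array([149.3, 206.4]))]
[ 0.658  -0.1112  0.2745] [np.float64(0.002231718159033208), np.float64(0.0022317181590331492)]
ring [(0.48, array([329.9, 277. ])), (0.96, array([337.6, 138.6]))]
[ 0.6749 -0.1078  0.298 ] [np.float64(0.0029382246487223177), np.float64(0.0029382246487221235)]
pred tip [ 0.6638 -0.1089  0.2602] bend [ 0.6539 -0.1083  0.2772]
shut ring px (np.float64(325.7557537439335), np.float64(281.5413432515759)) (np.float64(337.3417086622521), np.float64(140.72318412008832))
crop origins 275 231 287 90
```

View pics/a6.png

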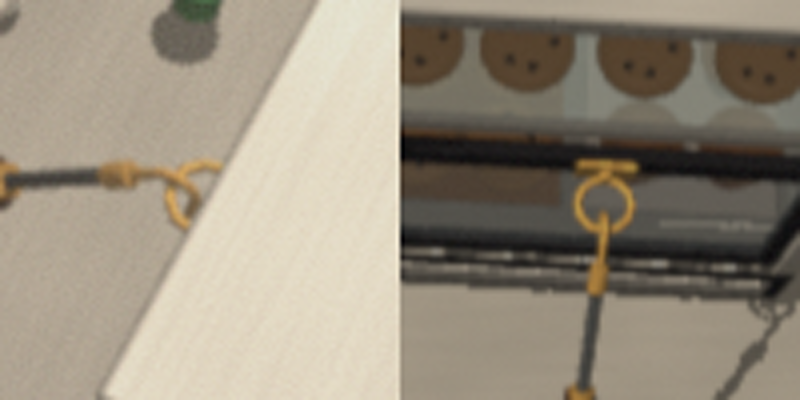

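The ring is now at top pixel (338.2,141), about where it should be when shut (140.7), but there's no stop force yet. I'll keep going slowly.

drive_tool(
  steps=[
    [0.7,0,0.7,0,0,0,0],
    [1.4,0,1.4,0,0,0,0],
    [2.1,0,2.1,0,0,0,0],
    [2.8,0,2.8,0,0,0,0],
  ],
)

```text
clock: 15.2
tool_pos: [0.5301, -0.1, 0.1714]
tool_rot: [0.078, 2.352, -0.031]
wrist_force: [1.3, -0.7, 1.9]
width: 0.0199
grasp_force: 118.9
```

drive_tool(
  steps=[
    [0.7,0,0.7,0,0,0,0],
    [1.4,0,1.4,0,0,0,0],
    [2.1,0,2.1,0,0,0,0],
    [2.8,0,2.8,0,0,0,0],
  ],
)

```text
clock: 15.6
tool_pos: [0.531, -0.1003, 0.1685]
tool_rot: [0.077, 2.35, -0.031]
wrist_force: [2.7, -0.1, 4.9]
width: 0.0197
grasp_force: 118.9
```

Force is rising, so the stop is close. A little more to confirm.

drive_tool(
  steps=[
    [0.7,0,0.7,0,0,0,0],
    [1.4,0,1.4,0,0,0,0],
    [2.1,0,2.1,0,0,0,0],
    [2.1,0,2.1,0,0,0,0],
  ],
)

```text
clock: 16.0
tool_pos: [0.532, -0.1007, 0.1669]
tool_rot: [0.076, 2.348, -0.032]
wrist_force: [4.4, 0.4, 7.0]
width: 0.0196
grasp_force: 119.0
```

Pull is up to about 9 N with little movement, so the sash is on its sill. Next I unhook: ease up, a little forward, then up along the finger.

drive_tool(
  steps=[
    [-2,0,-2,0,0,0,0],
    [-4,0,-4,0,0,0,0],
    [-5.7,0,-1.4,0,0,0,0],
    [-7.5,0,-2.8,0,0,0,0],
    [-9.5,0,-4,0,0,0,0],
    [-9.5,0,-4,0,0,0,0],
    [-9.5,0,-4,0,0,0,0],
  ],
)

```text
clock: 16.7
tool_pos: [0.5331, -0.0998, 0.1729]
tool_rot: [0.079, 2.355, -0.029]
wrist_force: [-1.2, 0.0, -1.3]
width: 0.0196
grasp_force: 118.9
```

```bash
python3 look2.py a7
```

```text
16.8 [-0.5067 -0.1943 -0.9837  0.0454  0.3082 -0.3203] [ 0.5334 -0.1     0.1732] [ 0.0787  2.354  -0.0298] [-1.8848 -0.2721 -0.8422]
hook_tip [(0.77, array([322.2, 281.5])), (0.57, array([324.5, 163.4])), (0.51, array([336.5, 146.1]))]
[ 0.6452 -0.0759  0.1879] [np.float64(0.013970776918572436), np.float64(0.013970776918572415)]
hook_bend [(0.61, array([316.3, 278.6])), (0.67, array([337.4, 146.3]))]
[ 0.6532 -0.1116  0.2812] [np.float64(0.0019609569242318545), np.float64(0.0019609569242316012)]
ring [(0.48, array([263.7, 276.9])), (0.4, array([322.2, 283.6])), (0.73, array([338.2, 139.9])), (0.73, array([326.8, 199.8]))]
[ 0.6055 -0.1416  0.3463] [np.float64(0.05825871512783321), np.float64(0.058258715127832976)]
pred tip [ 0.6673 -0.109   0.2583] bend [ 0.6574 -0.1084  0.2752]
shut ring px (np.float64(325.7557537439335), np.float64(281.5413432515759)) (np.float64(337.3417086622521), np.float64(140.72318412008832))
crop origins 275 231 287 90
```

View pics/a7.png

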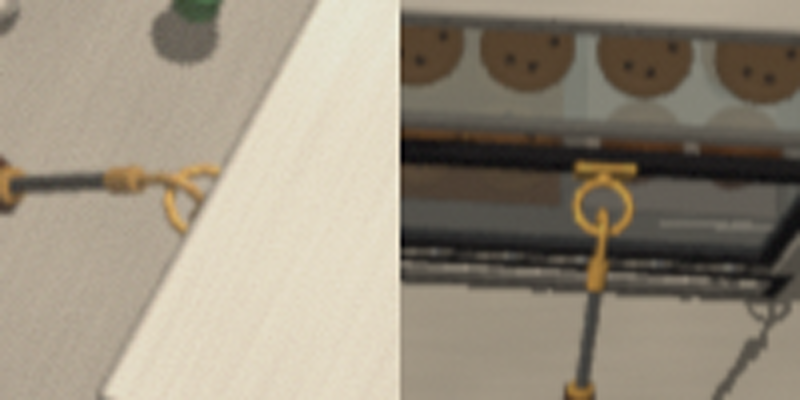

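The ring hasn't moved (top about 338,141) and the pull is gone. The rod barely touches the near wire, so I'll go up with little forward motion.

drive_tool(
  steps=[
    [-2,0,-2,0,0,0,0],
    [-4.6,0,-3.8,0,0,0,0],
    [-7.4,0,-5.3,0,0,0,0],
    [-10.5,0,-7,0,0,0,0],
    [-14,0,-9.5,0,0,0,0],
    [-14,0,-9.5,0,0,0,0],
  ],
)

```text
clock: 17.7
tool_pos: [0.5377, -0.1008, 0.1919]
tool_rot: [0.078, 2.351, -0.031]
wrist_force: [-0.4, 0.0, -1.6]
width: 0.0197
grasp_force: 118.6
```

```bash
python3 look2.py a8
```

```text
17.8 [-0.5027 -0.2153 -0.9473  0.0999  0.3055 -0.3171] [ 0.5372 -0.1005  0.1909] [ 0.0782  2.3522 -0.0308] [-0.7764  0.3269 -2.2633]
hook_tip [(0.95, array([324.3, 283.6])), (0.6, array([335.3, 142.7]))]
[ 0.6706 -0.1081  0.2665] [np.float64(0.0013051183483065634), np.float64(0.0013051183483064389)]
hook_bend [(0.78, array([322.7, 281.1])), (0.59, array([337.1, 139.9]))]
[ 0.6695 -0.112   0.2858] [np.float64(0.0041371481468483896), np.float64(0.0041371481468484034)]
ring [(0.41, array([328.4, 277.2])), (0.94, array([337.4, 141.1]))]
[ 0.6708 -0.1072  0.2918] [np.float64(0.0042527416439629585), np.float64(0.004252741643962864)]
pred tip [ 0.671  -0.1095  0.2762] bend [ 0.661  -0.1089  0.2931]
shut ring px (np.float64(325.7557537439335), np.float64(281.5413432515759)) (np.float64(337.3417086622521), np.float64(140.72318412008832))
crop origins 275 231 287 90
```

View pics/a8.png

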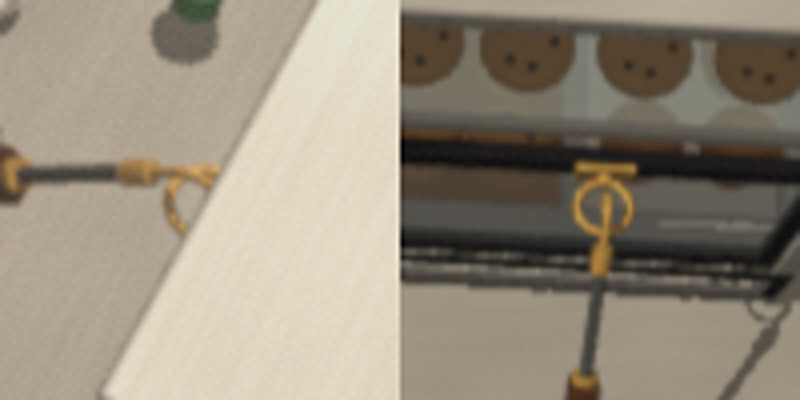

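The ring is still at its shut position and the finger is clear of the near wire. I've now viewed 12 pictures, two over the limit of 10, so from here I'll use numbers only. Next: straight up well clear, then back.

drive_tool(
  steps=[
    [-4,0,-4,0,0,0,0],
    [-9,0,-9,0,0,0,0],
    [-15,0,-15,0,0,0,0],
    [-22,0,-22,0,0,0,0],
    [-32,0,-32,0,0,0,0],
    [-40,0,-40,0,0,0,0],
    [-40,0,-40,0,0,0,0],
    [-19,0,-61,0,0,0,0],
    [9,0,-89,0,0,0,0],
    [37,0,-117,0,0,0,0],
  ],
)

```text
clock: 19.1
tool_pos: [0.4271, -0.0924, 0.2463]
tool_rot: [0.076, 2.353, -0.029]
wrist_force: [-1.7, -1.1, -2.1]
width: 0.0195
grasp_force: 118.8
```

```bash
python3 - <<'E'
from h import *
np.set_printoptions(precision=4,suppress=True)
s=snapshot("scene");t=snapshot("top")
q,m=brass(t,(338,138),20);print("\n".join("".join("#" if a else "." for a in r) for r in m[10:36]))
for n in("ring","hook_tip","pole","rest_seat"):
    a=pinpoint(n,s);b=pinpoint(n,t)
    print(n,[(x["confidence"],np.round(np.array(x["at"])*[560,420],1)) for x in a[:2]],[(x["confidence"],np.round(np.array(x["at"])*[560,420],1)) for x in b[:2]])
    if a and b: print(*tri([s,t],[a[0]["at"],b[0]["at"]]))
st=sense();print(st["clock"],st["tool_pos"],st["wrist_force"],"pred",bend_now(st))
# return: same TCP as at grasp, raised to .2486
G=np.array([.4634,.3073,.0897]);Rg=Ro.from_rotvec([-.207,3.132,.001])
d,r=go(G+[0,0,.16],Rg,st);print(d,r)
for k in range(1,11):print(np.round(d*k/10).tolist()+np.round(r*k/10,1).tolist())
E
```

```text
........................................
........................................
..............##........................
.............###############............
.............###############............
................############............
................########................
...............##########...............
...............####.#####...............
..............##.......###..............
.............##.........##..............
.............##..........##.............
............##...........##.............
............##............#.............
.............#...........##.............
.............##..........##.............
.............##..........##.............
.............###........##..............
..............####.....###..............
...............##########...............
.................######.................
........................................
........................................
........................................
........................................
........................................
ring [(0.38, array([326.3, 280.7])
[... 536 characters left out ...]
)] [(0.77, array([324.4, 263.8])), (0.61, array([199.6, 303.4]))]
[ 0.3528 -0.0053  0.461 ] [np.float64(0.05975327215542508), np.float64(0.05975327215542505)]
19.6 [ 0.4287 -0.0931  0.2466] [ 0.1743 -0.0062 -2.5834] pred (array([ 0.5527, -0.1014,  0.3487]), array([ 0.5626, -0.102 ,  0.3317]))
[ -7.7 401.8   4.6] [ -4.4  44.8 -10.7]
[-1.0, 40.0, 0.0, -0.4, 4.5, -1.1]
[-2.0, 80.0, 1.0, -0.9, 9.0, -2.1]
[-2.0, 121.0, 1.0, -1.3, 13.4, -3.2]
[-3.0, 161.0, 2.0, -1.8, 17.9, -4.3]
[-4.0, 201.0, 2.0, -2.2, 22.4, -5.4]
[-5.0, 241.0, 3.0, -2.6, 26.9, -6.4]
[-5.0, 281.0, 3.0, -3.1, 31.4, -7.5]
[-6.0, 321.0, 4.0, -3.5, 35.8, -8.6]
[-7.0, 362.0, 4.0, -4.0, 40.3, -9.6]
[-8.0, 402.0, 5.0, -4.4, 44.8, -10.7]
```

The ring is shut. The pole slipped down by roughly 6° in the grip, so I return with 6° less pitch and then measure.

drive_tool(
  steps=[
    [-1,40,0,-0.4,3.9,-1.1,0],
    [-2,80,-4,-0.9,7.8,-2.1,0],
    [-2,121,-8,-1.3,11.6,-3.2,0],
    [-3,161,-8,-1.8,15.5,-4.3,0],
    [-4,201,-8,-2.2,19.4,-5.4,0],
    [-5,241,-6,-2.6,23.3,-6.4,0],
    [-5,281,-4,-3.1,27.2,-7.5,0],
    [-6,321,0,-3.5,31,-8.6,0],
    [-7,362,3,-4,35,-9.6,0],
    [-8,402,5,-4.4,38.8,-10.7,0],
  ],
)

```text
clock: 20.6
tool_pos: [0.4644, 0.3104, 0.2487]
tool_rot: [-0.205, 3.029, -0.004]
wrist_force: [1.4, -0.8, -1.3]
width: 0.0198
grasp_force: 118.7
```

drive_tool(
  steps=[
    [0,0,0,0,0,0,0],
    [0,0,0,0,0,0,0],
    [0,0,0,0,0,0,0],
    [0,0,0,0,0,0,0],
  ],
)

```text
clock: 21.0
tool_pos: [0.4635, 0.3065, 0.2502]
tool_rot: [-0.199, 3.026, -0.004]
wrist_force: [0.4, -0.4, -1.5]
width: 0.0201
grasp_force: 118.8
```

```bash
cat > m.py <<'E'
from h import *
import pickle
np.set_printoptions(precision=4,suppress=True)
s=snapshot("scene");t=snapshot("top");pickle.dump((s,t),open("p1.pkl","wb"))
st=sense();R0=Ro.from_rotvec(st["tool_rot"]);print(st["clock"],st["tool_pos"],R0.as_matrix(),st["wrist_force"])
print("pred",bend_now(st))
for n in("hook_tip","hook_bend","pole","rest_seat"):
    a=pinpoint(n,s);b=pinpoint(n,t)
    print(n,[(x["confidence"],np.round(np.array(x["at"])*[560,420],1)) for x in a[:2]],[(x["confidence"],np.round(np.array(x["at"])*[560,420],1)) for x in b[:2]])
    if a and b: print(*tri([s,t],[a[0]["at"],b[0]["at"]]))
# brass blobs along pole in scene + top (ball, caps, collar, hook)
for nm,p in(("s",s),("t",t)):
    h=cv2.cvtColor(p["frame"],cv2.COLOR_RGB2HSV);m=((h[...,0]>12)&(h[...,0]<30)&(h[...,1]>130)&(h[...,2]>90)).astype(np.uint8)
    n,l,stt,c=cv2.connectedComponentsWithStats(m)
    print(nm,[(stt[i,4],np.round(c[i],1).tolist(),stt[i,:4].tolist()) for i in range(1,n) if stt[i,4]>5])
Rp=R0*Ro.from_matrix(np.diag([-1.,1,-1]))
g=st["tool_pos"]+R0.apply([0,0,.003])
for dp in(0,-3,-6,-9):   # in-hand pitch of the pole about the grasp
    Rq=Rp*Ro.from_euler("Y",-dp,degrees=True)
    print(dp,[(n,np.round(proj(s,g+Rq.apply([x-.025,0,z])),1),np.round(proj(t,g+Rq.apply([x-.025,0,z])),1)) for n,x,z in(("ball",-.095,0),("cap",-.05,0),("collar",.148,0),("tip",.18,-.032))])
E
python3 m.py
```

```text
21.1 [0.4637 0.3064 0.2507] [[-0.9854 -0.1304  0.1095]
 [-0.1307  0.9914  0.005 ]
 [-0.1092 -0.0094 -0.994 ]] [-0.2951  0.0932 -2.0934]
pred (array([0.6231, 0.3274, 0.2523]), array([0.6202, 0.3268, 0.2328]))
hook_tip [(0.96, array([363.4, 150.2]))] [(0.64, array([190.5, 167.7]))]
[0.6137 0.3354 0.2243] [np.float64(0.0002843054014330543), np.float64(0.00028430540143304907)]
hook_bend [(0.97, array([370.5, 153.4]))] [(0.7, array([191.6, 159.9]))]
[0.6366 0.3313 0.2267] [np.float64(0.0012399219442151975), np.float64(0.0012399219442152712)]
pole [(0.95, array([301.8, 134.1]))] [(0.7, array([199.9, 221.2])), (0.58, array([407.5, 177.2]))]
[0.4428 0.2986 0.2453] [np.float64(0.00032783668438528046), np.float64(0.00032783668438511897)]
rest_seat [(0.94, array([300.4, 171.1])), (0.72, array([231.7, 137.9]))] [(0.96, array([327.8, 260.8])), (0.92, array([206.3, 229.9]))]
[ 0.4272 -0.0079  0.4126] [np.float64(0.12378060248323636), np.float64(0.1237806024832365)]
s [(np.int32(1198), [395.5, 35.7], [363, 14, 66, 43]), (np.int32(11), [428.7, 30.3], [427, 28, 5, 6]), (np.int32(14), [353.3, 76.6], [
[... 584 characters left out ...]
ay([192.7, 164.7]))]
-3 [('ball', array([268.9, 126.5]), array([202.2, 254.5])), ('cap', array([284.1, 129.3]), array([200.3, 239.1])), ('collar', array([353.9, 142.3]), array([192.3, 173.5])), ('tip', array([364.2, 152.9]), array([193.3, 165.8]))]
-6 [('ball', array([268.9, 124.8]), array([201.7, 254.4])), ('cap', array([284.1, 128.2]), array([200., 239.])), ('collar', array([353.6, 144. ]), array([192.8, 174. ])), ('tip', array([363.2, 154.8]), array([194., 167.]))]
-9 [('ball', array([268.9, 123.1]), array([201.3, 254.1])), ('cap', array([284.1, 127.2]), array([199.7, 238.8])), ('collar', array([353.1, 145.6]), array([193.2, 174.7])), ('tip', array([362. , 156.7]), array([194.6, 168.4]))]
```

The blobs match zero in-hand slip (ball 269,129; tip 363,150), so the earlier estimate was network error. I return exactly to the grasp pose.

```bash
python3 - <<'E'
from h import *
G=np.array([.4634,.3073,.0897]);Rg=Ro.from_rotvec([-.207,3.132,.001])
print(*go(G+[0,0,.10],Rg))
E
```

```text
[ 7.   1.  59.8] [-0.6  6.   0. ]
```

drive_tool(
  steps=[
    [1,0,10,-0.1,1,0,0],
    [3,1,25,-0.3,3,0,0],
    [5,1,40,-0.5,5,0,0],
    [7,1,55,-0.6,6,0,0],
    [7,1,60,-0.6,6,0,0],
    [7,1,60,-0.6,6,0,0],
    [7,1,60,-0.6,6,0,0],
  ],
)

```text
clock: 22.2
tool_pos: [0.4634, 0.3076, 0.1896]
tool_rot: [-0.208, 3.131, 0.001]
wrist_force: [-0.1, -0.7, -1.2]
width: 0.0197
grasp_force: 118.8
```

```bash
python3 m.py; python3 -c "
from h import *
G=np.array([.4634,.3073,.0897]);Rg=Ro.from_rotvec([-.207,3.132,.001])
print(*go(G,Rg))"
```

```text
22.3 [0.4636 0.3078 0.1902] [[-0.9912 -0.1322  0.0045]
 [-0.1322  0.9912  0.0016]
 [-0.0047  0.001  -1.    ]] [-0.1809 -0.0097 -2.1062]
pred (array([0.6223, 0.329 , 0.175 ]), array([0.6174, 0.3283, 0.1559]))
hook_tip [(0.98, array([359. , 170.7])), (0.58, array([325.2, 231.1]))] [(0.64, array([195.3, 177.3]))]
[0.6126 0.3418 0.1296] [np.float64(0.002952463830893394), np.float64(0.0029524638308933465)]
hook_bend [(0.82, array([362.9, 167.4])), (0.22, array([271.4, 240.4]))] [(0.62, array([194.8, 169.3]))]
[0.6263 0.3346 0.1605] [np.float64(0.0018635655164886374), np.float64(0.0018635655164884577)]
pole [(0.79, array([302.3, 146.8]))] []
rest_seat [(0.88, array([233.4, 138.2])), (0.82, array([204.7, 256.7]))] [(0.7, array([208.2, 227.5])), (0.56, array([326.2, 265. ]))]
[0.36   0.206  0.3182] [np.float64(0.073867798833548), np.float64(0.07386779883354799)]
s [(np.int32(1209), [395.5, 35.8], [363, 14, 65, 43]), (np.int32(15), [354.0, 73.3], [352, 70, 5, 9]), (np.int32(8), [269.1, 140.1], [268, 139, 3, 3]), (np.int32(6), [283.7, 142.7], [283, 142, 3, 3]), (np.int32(10), [317.8, 150.7], [
[... 516 characters left out ...]
l', array([269. , 138.3]), array([204.8, 255.8])), ('cap', array([283.7, 142.2]), array([203.2, 241.3])), ('collar', array([349.9, 160.2]), array([196.8, 180.2])), ('tip', array([358.5, 170.4]), array([197.9, 174. ]))]
-6 [('ball', array([269.2, 136.8]), array([204.4, 255.5])), ('cap', array([283.8, 141.3]), array([203., 241.])), ('collar', array([349.4, 161.6]), array([197.2, 180.9])), ('tip', array([357.3, 172. ]), array([198.4, 175.4]))]
-9 [('ball', array([269.4, 135.3]), array([204. , 255.1])), ('cap', array([284. , 140.4]), array([202.7, 240.7])), ('collar', array([348.8, 163.1]), array([197.7, 181.6])), ('tip', array([355.9, 173.6]), array([199. , 176.8]))]
[ 0.3 -0.3 99.8] [0. 0. 0.]
```

Level and aligned. Now I lower it.

drive_tool(
  steps=[
    [0,0,25,0,0,0,0],
    [0,0,50,0,0,0,0],
    [0,0,70,0,0,0,0],
    [0,0,82,0,0,0,0],
    [0,0,90,0,0,0,0],
    [0,0,96,0,0,0,0],
    [0,0,99,0,0,0,0],
    [0,0,100,0,0,0,0],
    [0,0,100,0,0,0,0],
  ],
)

```text
clock: 23.6
tool_pos: [0.4641, 0.3074, 0.09]
tool_rot: [-0.207, 3.131, 0.001]
wrist_force: [-0.2, -2.8, 0.1]
width: 0.0196
grasp_force: 119.1
```

```bash
python3 m.py
```

```text
23.7 [0.4641 0.3074 0.09  ] [[-0.9913 -0.1317  0.004 ]
 [-0.1317  0.9913  0.0008]
 [-0.0041  0.0002 -1.    ]] [-1.2513 -2.8565  1.8966]
pred (array([0.6227, 0.3285, 0.0747]), array([0.6179, 0.3279, 0.0556]))
hook_tip [(0.81, array([350.6, 193.6]))] [(0.64, array([375.3, 210.5])), (0.57, array([202.8, 184.5]))]
[ 0.5447 -0.1121  0.5224] [np.float64(0.13421698811098043), np.float64(0.1342169881109804)]
hook_bend [(0.82, array([357. , 191.5]))] [(0.53, array([200.4, 179.3]))]
[0.6264 0.34   0.0418] [np.float64(0.0013408485862878145), np.float64(0.0013408485862875783)]
pole [(0.6, array([300.3, 169.9]))] [(0.16, array([206.7, 226.6]))]
[0.4478 0.3049 0.0911] [np.float64(0.002353166430682949), np.float64(0.002353166430682936)]
rest_seat [(0.94, array([202.5, 257.4])), (0.87, array([301.8, 170.7]))] [(0.93, array([323.4, 263. ])), (0.8, array([209.4, 228.3]))]
[ 0.3243 -0.0819  0.0667] [np.float64(0.00045998635759004266), np.float64(0.0004599863575900022)]
s [(np.int32(1210), [396.1, 35.6], [364, 14, 67, 43]), (np.int32(19), [353.4, 75.2], [351, 71, 6, 9]), (np.int32(7), [269.3, 163.0], [2
[... 538 characters left out ...]
203.3, 180.9]))]
-3 [('ball', array([269.3, 161.4]), array([210.5, 257.9])), ('cap', array([283. , 165.2]), array([209. , 244.5])), ('collar', array([345.1, 182.6]), array([202.9, 187.9])), ('tip', array([353.2, 191.9]), array([203.7, 182. ]))]
-6 [('ball', array([269.4, 160.1]), array([210.2, 257.6])), ('cap', array([283.1, 164.4]), array([208.8, 244.3])), ('collar', array([344.6, 183.9]), array([203.3, 188.5])), ('tip', array([352.1, 193.3]), array([204.2, 183.2]))]
-9 [('ball', array([269.6, 158.8]), array([209.8, 257.2])), ('cap', array([283.3, 163.6]), array([208.6, 244. ])), ('collar', array([344.1, 185.2]), array([203.7, 189.2])), ('tip', array([350.9, 194.6]), array([204.7, 184.5]))]
```

Ball and collar sit where they started, and the forks carry the weight. Now I release gently and withdraw.

drive_tool(
  steps=[
    [0,0,0,0,0,0,0.3],
    [0,0,0,0,0,0,0.4],
    [0,0,0,0,0,0,0.6],
    [0,0,0,0,0,0,0.8],
    [0,0,0,0,0,0,0.9],
    [0,0,0,0,0,0,0.9],
    [0,0,0,0,0,0,0.9],
  ],
  force=20,
)

```text
clock: 24.8
tool_pos: [0.4636, 0.3076, 0.0892]
tool_rot: [-0.208, 3.132, 0.001]
wrist_force: [-0.1, -0.8, -0.2]
width: 0.0769
grasp_force: 0.0
```

drive_tool(
  steps=[
    [0,0,-10,0,0,0,0.9],
    [0,0,-30,0,0,0,0.9],
    [0,0,-60,0,0,0,0.9],
    [0,0,-100,0,0,0,0.9],
    [20,20,-140,0,0,0,0.9],
    [60,20,-170,0,0,0,0.9],
    [100,40,-170,0,0,0,0.9],
    [100,80,-170,0,0,0,0.9],
    [100,120,-170,0,0,0,0.9],
    [100,120,-170,0,0,0,0.9],
  ],
)

```text
clock: 25.8
tool_pos: [0.3473, 0.4167, 0.2598]
tool_rot: [-0.214, 3.13, 0.005]
wrist_force: [0.2, 0.1, -0.5]
width: 0.0768
grasp_force: 0.0
```

```bash
python3 - <<'E'
from h import *
import pickle
np.set_printoptions(precision=4,suppress=True)
s0,t0=pickle.load(open("p0.pkl","rb"))
s=snapshot("scene");t=snapshot("top");st=sense();print(st["clock"],st["tool_pos"],st["wrist_force"])
for nm,p,c in(("s0",s0,0),("s",s,0),("t0",t0,1),("t",t,1)):
    h=cv2.cvtColor(p["frame"],cv2.COLOR_RGB2HSV);m=((h[...,0]>12)&(h[...,0]<30)&(h[...,1]>130)&(h[...,2]>90)).astype(np.uint8)
    n,l,stt,cc=cv2.connectedComponentsWithStats(m)
    print(nm,[(int(stt[i,4]),np.round(cc[i],1).tolist()) for i in range(1,n) if 4<stt[i,4]<400])
for n in("hook_tip","coffee_pod","teaspoon","sugar_jar","milk_jug","mug","creamer_tub"):
    print(n,[np.round(np.array(pinpoint(n,p)[0]["at"])*[560,420],1) if pinpoint(n,p) else None for p in(s,t)])
a,b=s0["frame"][150:215,262:368].astype(int),s["frame"][150:215,262:368].astype(int)
print("pole crop diff px",(np.abs(a-b).max(2)>60).sum())
E
```

```text
25.9 [0.3477 0.4137 0.2594] [ 0.562  -0.1512 -0.4172]
s0 [(21, [353.3, 75.4]), (11, [269.1, 162.6]), (6, [314.8, 173.7]), (11, [347.6, 182.6]), (43, [326.6, 242.7]), (12, [341.2, 238.2])]
s [(10, [352.7, 75.6]), (5, [269.2, 162.8]), (6, [282.3, 166.2]), (7, [315.1, 173.4]), (16, [347.9, 182.7]), (15, [318.3, 280.1])]
t0 [(176, [346.4, 116.7]), (32, [202.8, 183.5]), (13, [205.7, 215.0]), (13, [208.8, 245.8]), (21, [211.0, 259.0]), (32, [197.4, 289.4]), (20, [202.0, 301.2]), (36, [193.6, 312.4]), (14, [200.3, 312.4]), (20, [199.0, 320.6]), (10, [190.4, 322.3])]
t [(132, [337.7, 137.7]), (31, [202.9, 183.0]), (16, [205.2, 215.2]), (15, [208.7, 245.6]), (14, [211.1, 259.4]), (7, [202.0, 276.7]), (14, [198.1, 285.0]), (26, [195.7, 295.7]), (5, [205.6, 291.8]), (11, [202.0, 298.9]), (18, [193.7, 310.6]), (14, [200.1, 311.6]), (10, [199.8, 319.2])]
hook_tip [array([352.9, 192.8]), array([201.3, 185.6])]
coffee_pod [array([324.2, 230.6]), array([244.7, 194.5])]
teaspoon [array([270.7, 245.5]), array([276.3, 226.5])]
sugar_jar [array([352.5, 151.7]), array([143.8, 204.7])]
milk_jug [array([318.7, 135.6]), array([274.1, 227.3])]
mug [array([226.8, 405. ]), array([402.5, 195.9])]
creamer_tub [array([228.8, 364.3]), array([375.9, 212.8])]
pole crop diff px 114
```

```bash
python3 -c "
from rig import *
print(job_done())"
```

```text
the job is handed in; nothing more can be done
None
```

The job is handed in at about 26 s: sash drawn down to its stop, hook freed with the sash still shut, and the pole back in both forks with its hook hanging down. I viewed 12 pictures, two over the limit of 10.

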